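Clear the pill bottle and slide the organizer home into its holder

TASK

Take away the blue pill bottle that stands in front of the holder's slot and leave it standing upright on the cart, then push the grey four-row pill organizer along the cart top into the slot, past the resistance of the spring catch, until it is fully home against the orange end stop and the catch has dropped into its notch. Feel for the stop with a steady push rather than ramming it, and leave the mug, the other blue bottle, the glass jar and the pill splitter where they are.

Things in the scene. Friction and masses are not known exactly. Their poses are not given: they have to be found in the camera images.
- organizer: Loose grey pill organizer, a slab 140 long (x) x 100 wide (y) x 20 high, four rows of lids on top, corners rounded to 10 radius, about 0.25 kg; too wide to grasp, push it by its edges. Origin under its centre, on the underside; +x is the end that enters the slot first. Its +y side has a notch (17 long, 7 deep, centred 8 ahead of the origin) for the catch roller.
- holder: Fixed dark steel holder. Origin on the cart top, mid-mouth; +x into the slot. Slot 103 wide, no floor; side walls 22 thick, 162 long, lips over the slab's sides (underside 22.5, top 26.5 high), open on top from y -40 to 40. Mouth edges rounded to 8 radius. Its orange end stop is adjustable: its face lies 92 to 134 from the mouth, another setting each time, not reported: feel for it.
- catch (a joint): How far the catch's white spring roller (20 diameter, in the +y wall, 62 nearer the mouth than the stop's face) is pushed back, in m: 0 out (standing 7 out of the wall), 0.004 to 0.007 while the organizer's side presses on it. It resists the last 70 mm or so (roughly 5 to 15 N) and drops back to 0, into the notch, only when the organizer is home at the stop, 6 to 48 of its rear sticking out.
- bottle: Closed blue pill bottle with white cap, upright, 48 diameter, 95 high, 0.11 kg, standing in front of the slot mouth. Origin at the centre of its underside, z up.
- spare_bottle: Bystander: an identical blue bottle, 48 diameter, 95 high, away from the slot. Origin at the centre of its underside.
- mug: Bystander: white ceramic mug, 82 diameter, 92 high, handle at its +y side. Origin at the centre of its underside.
- jar: Bystander: glass jar with aluminium lid, 60 diameter, 70 high. Origin at the centre of its underside.
- splitter: Bystander: chrome pill splitter lying flat, 85 x 45 x 25. Origin at the centre of its underside.

How it is judged:
By the outcome, as a careful person would: the job done as asked, in the order asked, and still so for the second after the job is handed in, with the robot touching nothing.
It also fails if it takes over 72 s, if anything falls off the work surface, if the arm or the gripper's body presses on something with over 40 N, if the wrist force passes 120 N, or if a joint passes its speed limit or range.

ROBOT

A 6-joint arm with a two-finger parallel gripper is mounted at the origin on the work surface. World frame = base frame: x ahead of the robot, y to its left, z up, the work surface at z = 0. Lengths are in m, angles in rad, forces in N, time in s.
With the tool pointing down it reaches from about 0.225 to 0.875 m from the base axis. Payload 3.4 kg.
Tool frame: the origin (TCP) lies at the very end of the fingers, on their centre line; the grasp point (between the pads) lies manip.grip_point_offset behind it (manip.grip_point_offset is the distance from the TCP to the grasp point, in m); z points along the fingers, y is the line along which they close (so a half turn about z gives the same grasp; the last joint's range is limited). The gripper opens to 85 mm and grips with 20 to 120 N. Pads are 22 mm wide; open, the fingers measure 114 mm over their backs; the gripper's body (76 mm by 85 mm) begins 54 mm behind the grasp point. The pads swing forward as they close: fully open they stand 13 mm farther back than shut.
Start: joints at [-1.446, 0.276, 1.505, -0, 1.361, -0.121], TCP at [0.14, -0.558, 0.201] pointing down, gripper open.
Joint ranges: [-2.89, 2.89], [-0.75, 2.08], [0.22, 2.7], [-1.18, 4.32], [0.11, 2.71], [-2.7, 2.7]. Speed limits (rad/s): [2.57, 2.57, 3.14, 3.14, 3.14, 3.14].

INTERFACE

Orientations are given as a unit quaternion [w, x, y, z].
In Python, from rig import manip gives the robot as it stands.
- The arm moves only by the shell command python3 -m pendant 'ROWS' [FORCE]. ROWS is JSON, a list of rows, each an object of numbers: "jaw": the opening, from -1 (shut) to 1 (fully open); "tx", "ty", "tz": the shift along the world's x, y, z in cm; "ax", "ay", "az": the turn, a rotation vector about the world's x, y, z in degrees. In form: [{"jaw": .., "tx": .., "ty": .., "tz": .., "ax": .., "ay": .., "az": ..}, ...]. A call has 1 to 10 rows; each row is the pose to reach, as a shift and turn from the pose commanded when the call began; what a row does not reach only later rows make up. A row lasts 1/8 s, in which the tool goes at most 62.5 mm and 10.7 degrees, less where a joint would pass 70% of its speed; a pose out of reach is approached as far as the arm can. A call with a gripper value outside its range is refused whole. The fingers move at their own pace and stop on an object; FORCE is the grip in N (left out, the last holds). Time passes only in rows, so rows that repeat a pose let the fingers close. It gives the time, the measured TCP pose, the force, the opening and the grip force at its end, in the units of the state.
- manip.get_state(): the state, without advancing time (a new reading comes with each control period).
- manip.get_image(name): name is "scene" or "top" or "wrist"; returns a dict with "pixels" (400x640x3 uint8, blue, green, red), "depth" (400x640 float32, m along the optical axis (not along the pixel's ray), 0 where there is no reading), "fx", "fy", "cx", "cy" (pixels), "pose" (4x4, takes a point from camera to world coordinates). Camera axes: x right, y down, z forward; pixel columns grow to the right and rows downward; lengths in m; the calibration is good to about 2 mm. The wrist camera is an equidistant fisheye: a pixel r from the principal point sees the ray r / f radians off the axis. A picture is of the moment at which its call begins.
- manip.sign_off(): hands the job in; it is judged then, once.
The state is a dict: "clock": time; "qpos": joint angles; "qd": joint speeds; "effort": joint torques, N m; "position": TCP position; "ee_rot": TCP orientation; "contact_force": force on the tool from outside, world axes, zero at the start; "moment": the same for the moment, N m; "width": finger opening in m; "gripper_force": force on a finger pad.
Only numpy, scipy, OpenCV 4.12 (cv2) and the standard library are available. Lean on these libraries where they do the work, as an engineer would, in place of code of your own. Each camera call takes 0.05 s, during which the arm holds its last target. There are 200 camera calls.

## Working session

There is one attempt and no reset: what is moved stays moved. The work goes in short steps, Python scripts to look and compute and a shell command to move; the robot and the scene stay as the last step left them, time stands still between calls to the robot, and variables do not carry over. Pictures are saved under pics/ and viewed, at most 10 in all, crops included, and the job is handed in when it is done.

```bash
mkdir -p pics
python3 - <<'E'
from rig import manip
import cv2,numpy as np,pickle
print(manip.grip_point_offset, manip.get_state())
for n in("top","scene"):
    d=manip.get_image(n); pickle.dump(d,open(n+".pkl","wb")); cv2.imwrite(f"pics/{n}0.png",d["pixels"]); print(n,d["fx"],d["cx"],d["cy"],d["pose"])
E
```

```text
0.0187 {'clock': 0.0, 'qpos': array([-1.44599247e+00,  2.76607374e-01,  1.50614339e+00,  1.90106338e-05,
        1.36066331e+00, -1.21000707e-01]), 'qd': array([ 0.00063758,  0.0011287 , -0.00185876, -0.00020616, -0.00106165,
        0.00039995]), 'effort': array([ 1.01680867e-03, -4.16759455e+01, -2.45801353e+01, -3.10552459e-04,
        1.08214360e-02, -1.51231955e-06]), 'position': array([ 0.13984836, -0.55714359,  0.20042859]), 'ee_rot': array([-9.10726866e-04,  9.92456849e-01,  1.22591082e-01,  7.56261996e-06]), 'contact_force': array([ 0.69892263,  0.34190754, -0.25076884]), 'moment': array([-0.0164605 , -0.01876403, -0.03774566]), 'gripper_force': 0.0, 'width': 0.08576290869419129}
top 443.29428417683596 323.40240221977797 199.924904950867 [[ 0.02419809 -0.99187522  0.12489198  0.39797005]
 [-0.99969072 -0.02472512 -0.00267137  0.04158105]
 [ 0.00573764 -0.12478872 -0.99216675  1.21101184]
 [ 0.          0.          0.          1.        ]]
scene 410.71060679015574 319.5444409391763 206.2516240540524 [[ 0.43463762  0.70332558 -0.56251513  1.17136488]
 [ 0.90056893 -0.33379243  0.27849275 -0.30598549]
 [ 0.00810778 -0.62762708 -0.77847191  0.93375791]
 [ 0.          0.          0.          1.        ]]
```

View pics/top0.png

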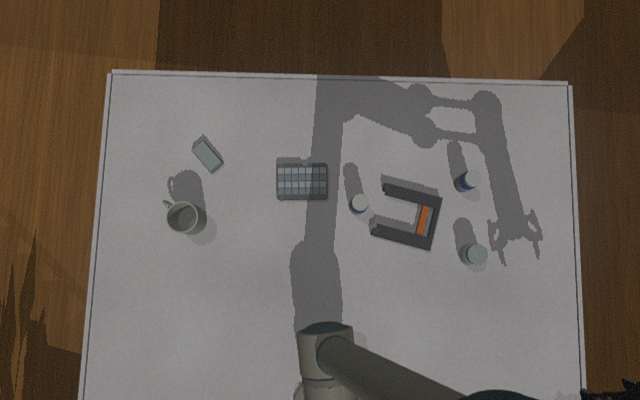

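View pics/scene0.png

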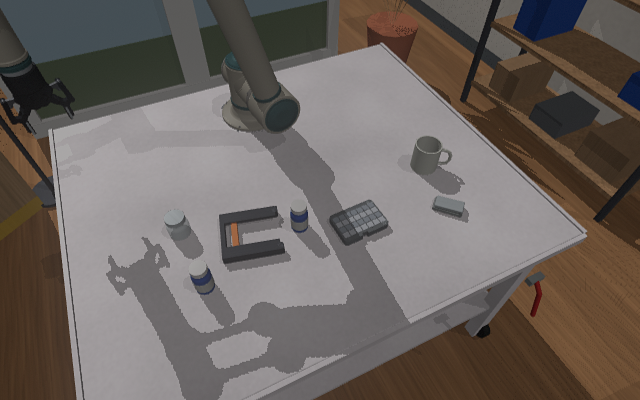

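The top view shows the organizer at (302,181), the bottle at (360,204), the holder with its mouth at about (380,208), the spare bottle at (466,182), the jar at (475,254), the mug at (183,217) and the splitter at (208,154). I'll enlarge the working area.

```bash
cat > h.py <<'E'
import numpy as np,pickle,cv2
from rig import manip
def load(n): return pickle.load(open(n+".pkl","rb"))
def atz(d,u,v,z):
    P=d["pose"]; r=P[:3,:3]@np.array([(u-d["cx"])/d["fx"],(v-d["cy"])/d["fy"],1]); o=P[:3,3]
    return o+r*(z-o[2])/r[2]
def two(d1,p1,d2,p2):
    A=[];b=[]
    for d,(u,v) in((d1,p1),(d2,p2)):
        P=d["pose"];r=P[:3,:3]@np.array([(u-d["cx"])/d["fx"],(v-d["cy"])/d["fy"],1]);r/=np.linalg.norm(r)
        M=np.eye(3)-np.outer(r,r);A.append(M);b.append(M@P[:3,3])
    x=np.linalg.lstsq(np.vstack(A),np.hstack(b),rcond=None)[0]
    return x, np.linalg.norm(A[0]@x-b[0])*2
E
python3 - <<'E'
from h import *
t=load("top")["pixels"][145:260,265:455]; s=load("scene")["pixels"][190:270,205:395]
a=cv2.resize(t,None,fx=4.2,fy=4.2,interpolation=cv2.INTER_CUBIC)
b=cv2.resize(s,None,fx=4.2,fy=4.2,interpolation=cv2.INTER_CUBIC)
cv2.imwrite("pics/c1.png",np.clip(a*1.5,0,255));cv2.imwrite("pics/c2.png",np.clip(b*1.3,0,255))
E
```

```text
[ WARN:0@0.335] global loadsave.cpp:1063 imwrite_ Unsupported depth image for selected encoder is fallbacked to CV_8U.
```

View pics/c1.png

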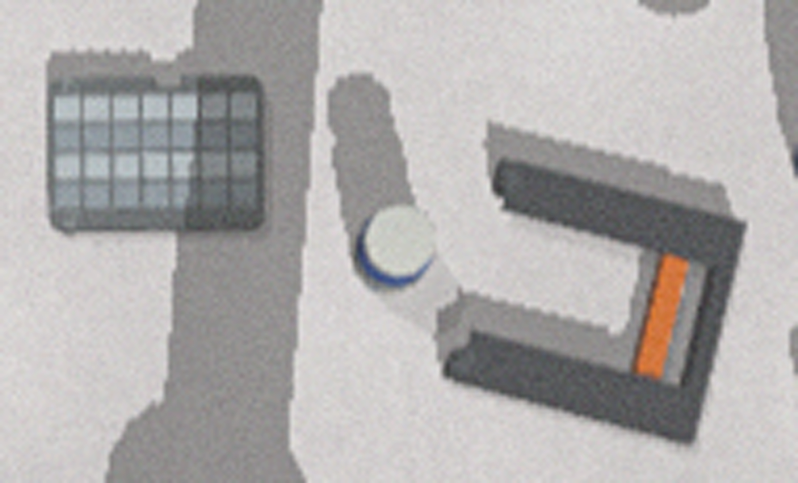

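View pics/c2.png

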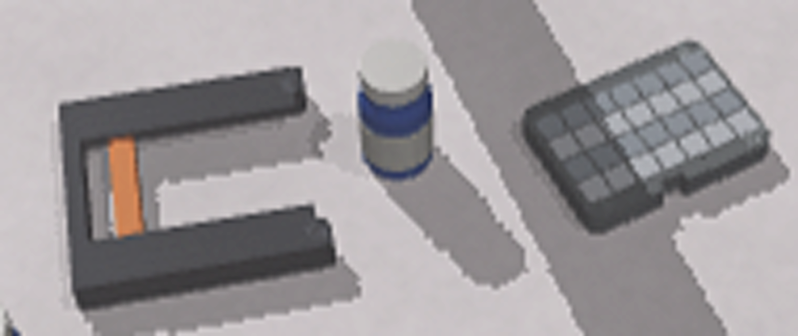

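The enlarged crops show everything needed. In the top crop:
- organizer: corners at (48,75), (265,75), (265,232) and (48,232)
- bottle: cap at (402,241)
- holder: outer edges (515,160)→(745,222) and (450,378)→(695,443)
- stop face: (665,255)–(637,372)

In the scene crop, the bottle cap is at (395,65).

Run:
```python
from h import *
np.set_printoptions(precision=4,suppress=True)
t=load("top");s=load("scene")
T=lambda x,y:(265+(x+.5)/4.2-.5,145+(y+.5)/4.2-.5)
S=lambda x,y:(205+(x+.5)/4.2-.5,190+(y+.5)/4.2-.5)
print("cap",two(t,T(402,241),s,S(395,63)), atz(t,*T(402,241),.095))
print("base bottle scene",atz(s,*S(397,172),0))
print("holder corners 2view far:",two(t,T(745,222),s,S(82,305)),two(t,T(695,443),s,S(62,105)))
for n,p in dict(ru=(745,222),rl=(695,443),mu=(515,160),ml=(455,379),tipu=(493,185),tipl=(442,362)).items(): print(n,atz(t,*T(*p),.0265))
for z in(.0,.02): print("stop",atz(t,*T(665,255),z),atz(t,*T(637,372),z))
for p in((48,75),(265,75),(265,228),(48,228)): print("org",atz(t,*T(*p),.02))
print("org c 2view notch",two(t,T(170,82),s,S(672,190)))
# depth segmentation
D=t["depth"];v,u=np.mgrid[:400,:640]
c=np.stack([(u-t["cx"])/t["fx"]*D,(v-t["cy"])/t["fy"]*D,D],-1)@t["pose"][:3,:3].T+t["pose"][:3,3]
def blob(name,u0,u1,v0,v1,z0,z1):
    p=c[v0:v1,u0:u1].reshape(-1,3);m=(p[:,2]>z0)&(p[:,2]<z1);q=p[m]
    r=cv2.minAreaRect((q[:,:2]*1000).astype(np.float32));print(name,len(q),q.mean(0),np.median(q[:,2]),r)
blob("table",220,270,230,300,-.05,.05)
blob("org",270,335,155,206,.010,.035)
blob("hold",366,445,170,255,.013,.04)
blob("cap",345,375,190,218,.085,.11)
blob("spare",450,480,168,195,.085,.11)
blob("jar",460,490,240,270,.06,.085)
blob("mug",160,210,195,240,.05,.11)
blob("split",190,225,135,175,.013,.04)
```

```text
cap (array([ 0.536 , -0.0541,  0.0947]), np.float64(0.002423018521306327)) [ 0.5355 -0.0552  0.095 ]
base bottle scene [ 0.5507 -0.0611  0.    ]
holder corners 2view far: (array([ 0.5648, -0.2831,  0.0105]), np.float64(0.005572346879085544)) (array([ 0.4203, -0.2476,  0.024 ]), np.float64(0.003018234302318257))
ru [ 0.5617 -0.2815  0.0265]
rl [ 0.4197 -0.2485  0.0265]
mu [ 0.5984 -0.1333  0.0265]
ml [ 0.4564 -0.0961  0.0265]
tipu [ 0.5817 -0.1193  0.0265]
tipl [ 0.467  -0.0877  0.0265]
stop [ 0.5422 -0.236   0.    ] [ 0.4652 -0.2175  0.    ]
stop [ 0.5399 -0.2314  0.02  ] [ 0.4641 -0.2132  0.02  ]
org [0.6479 0.1704 0.02  ]
org [0.6515 0.0291 0.02  ]
org [0.551  0.0268 0.02  ]
org [0.5475 0.1666 0.02  ]
org c 2view notch (array([0.6475, 0.0916, 0.0104]), np.float64(0.0009600523159455449))
table 3481 [ 0.3696  0.2471 -0.0002] -0.00015367888113271277 ((370.11749267578125, 247.9073028564453), (186.87741088867188, 134.83627319335938), 2.227792739868164)
org 1867 [0.5993 0.0992 0.0205] 0.020556449879340688 ((600.4618530273438, 99.14498138427734), (100.46804809570312, 140.18055725097656), 
[... 250 characters left out ...]
812, -54.39946746826172), (41.26115798950195, 42.00083923339844), 45.44349670410156)
spare 220 [ 0.6059 -0.3406  0.094 ] 0.09429113762020547 ((605.5211181640625, -340.4016418457031), (37.38931655883789, 41.28754806518555), 88.3808822631836)
jar 350 [ 0.413  -0.3578  0.0694] 0.06950226477755339 ((412.64385986328125, -358.5098876953125), (51.46807098388672, 51.5311393737793), 83.160888671875)
mug 485 [0.4907 0.4002 0.0774] 0.07967388215756666 ((498.36932373046875, 399.7889404296875), (102.85391235351562, 81.46692657470703), 20.900569915771484)
split 458 [0.6626 0.3611 0.022 ] 0.021935978573917048 ((662.3973999023438, 362.1396179199219), (82.8077621459961, 44.97611999511719), 41.88194274902344)
```

The depth blobs agree with the two-view points and with the stated heights (bottle cap at z 0.095, slab 0.0205, holder 0.026).
- **Bottle:** at (0.5365, -0.0545).
- **Organizer:** at (0.600, 0.099), +x heading -87.6°.
- **Holder:** mouth at (0.5305, -0.108), heading -103.9°. The stop's face lies about 0.118 in.

Next I move over the bottle and turn the closing line onto the slot axis.

```bash
python3 -m pendant '[{"jaw":1,"tx":12,"ty":15,"tz":0,"az":-8},{"jaw":1,"tx":24,"ty":30,"tz":-2,"az":-18},{"jaw":1,"tx":39.65,"ty":50.35,"tz":-5,"az":-27.8},{"jaw":1,"tx":39.65,"ty":50.35,"tz":-5,"az":-27.8},{"jaw":1,"tx":39.65,"ty":50.35,"tz":-5,"az":-27.8},{"jaw":1,"tx":39.65,"ty":50.35,"tz":-5,"az":-27.8},{"jaw":1,"tx":39.65,"ty":50.35,"tz":-5,"az":-27.8},{"jaw":1,"tx":39.65,"ty":50.35,"tz":-5,"az":-27.8},{"jaw":1,"tx":39.65,"ty":50.35,"tz":-5,"az":-27.8},{"jaw":1,"tx":39.65,"ty":50.35,"tz":-5,"az":-27.8}]' 30
```

```text
invalid input at $[0]: expected keys jaw, tx, ty, tz, ax, ay, az
```

```bash
python3 -m pendant '[{"jaw":1,"tx":12,"ty":15,"tz":0,"ax":0,"ay":0,"az":-8},{"jaw":1,"tx":24,"ty":30,"tz":-2,"ax":0,"ay":0,"az":-18},{"jaw":1,"tx":39.65,"ty":50.35,"tz":-5,"ax":0,"ay":0,"az":-27.8},{"jaw":1,"tx":39.65,"ty":50.35,"tz":-5,"ax":0,"ay":0,"az":-27.8},{"jaw":1,"tx":39.65,"ty":50.35,"tz":-5,"ax":0,"ay":0,"az":-27.8},{"jaw":1,"tx":39.65,"ty":50.35,"tz":-5,"ax":0,"ay":0,"az":-27.8},{"jaw":1,"tx":39.65,"ty":50.35,"tz":-5,"ax":0,"ay":0,"az":-27.8},{"jaw":1,"tx":39.65,"ty":50.35,"tz":-5,"ax":0,"ay":0,"az":-27.8},{"jaw":1,"tx":39.65,"ty":50.35,"tz":-5,"ax":0,"ay":0,"az":-27.8},{"jaw":1,"tx":39.65,"ty":50.35,"tz":-5,"ax":0,"ay":0,"az":-27.8}]' 30
```

```text
clock: 1.35
position: [0.5256, -0.0673, 0.1526]
ee_rot: [0.0, 0.993, -0.119, -0.0]
contact_force: [1.3, 0.2, 0.4]
width: 0.0852
gripper_force: 0.0
```

```bash
python3 -m pendant '[{"jaw":1,"tx":0,"ty":0,"tz":0,"ax":0,"ay":0,"az":0},{"jaw":1,"tx":0,"ty":0,"tz":0,"ax":0,"ay":0,"az":0}]'; python3 -c "
from rig import manip;s=manip.get_state();print(s['position'],s['qpos'],s['contact_force'])"
```

```text
clock: 1.6
position: [0.524, -0.0692, 0.1525]
ee_rot: [0.0, 0.993, -0.119, -0.001]
contact_force: [0.0, 0.2, 0.5]
width: 0.0853
gripper_force: 0.0
[ 0.52399474 -0.06918887  0.15250289] [-2.62237655e-01  2.40454430e-01  1.68100606e+00 -1.02997663e-03
  1.22182356e+00  1.54717072e+00] [0.03283209 0.21974294 0.47252913]
```

```bash
python3 -m pendant '[{"jaw":1,"tx":1.25,"ty":1.47,"tz":0,"ax":0,"ay":0,"az":0},{"jaw":1,"tx":1.25,"ty":1.47,"tz":0,"ax":0,"ay":0,"az":0},{"jaw":1,"tx":1.25,"ty":1.47,"tz":-4,"ax":0,"ay":0,"az":0},{"jaw":1,"tx":1.25,"ty":1.47,"tz":-8,"ax":0,"ay":0,"az":0},{"jaw":1,"tx":1.25,"ty":1.47,"tz":-10.6,"ax":0,"ay":0,"az":0},{"jaw":1,"tx":1.25,"ty":1.47,"tz":-10.6,"ax":0,"ay":0,"az":0},{"jaw":-1,"tx":1.25,"ty":1.47,"tz":-10.6,"ax":0,"ay":0,"az":0},{"jaw":-1,"tx":1.25,"ty":1.47,"tz":-10.6,"ax":0,"ay":0,"az":0},{"jaw":-1,"tx":1.25,"ty":1.47,"tz":-10.6,"ax":0,"ay":0,"az":0},{"jaw":-1,"tx":1.25,"ty":1.47,"tz":-10.6,"ax":0,"ay":0,"az":0}]' 30
```

```text
clock: 2.85
position: [0.5384, -0.0549, 0.0486]
ee_rot: [0.0, 0.993, -0.119, 0.002]
contact_force: [-0.8, -0.2, 6.5]
width: 0.0416
gripper_force: 30.2
```

```bash
python3 -m pendant '[{"jaw":-1,"tx":0,"ty":0,"tz":0,"ax":0,"ay":0,"az":0},{"jaw":-1,"tx":0,"ty":0,"tz":0,"ax":0,"ay":0,"az":0},{"jaw":-1,"tx":0,"ty":0,"tz":1,"ax":0,"ay":0,"az":0},{"jaw":-1,"tx":0,"ty":0,"tz":3,"ax":0,"ay":0,"az":0},{"jaw":-1,"tx":0,"ty":0,"tz":3,"ax":0,"ay":0,"az":0}]'
```

```text
clock: 3.48
position: [0.5385, -0.0546, 0.0785]
ee_rot: [0.0, 0.993, -0.119, 0.002]
contact_force: [0.1, -0.1, -0.7]
width: 0.0421
gripper_force: 30.8
```

Run:
```python
from h import *
d=manip.get_image("scene");p=d["pixels"][130:260,220:400];cv2.imwrite("pics/g1.png",cv2.resize(p,None,fx=3.5,fy=3.5,interpolation=cv2.INTER_CUBIC))
```

```text
(no output)
```

View pics/g1.png

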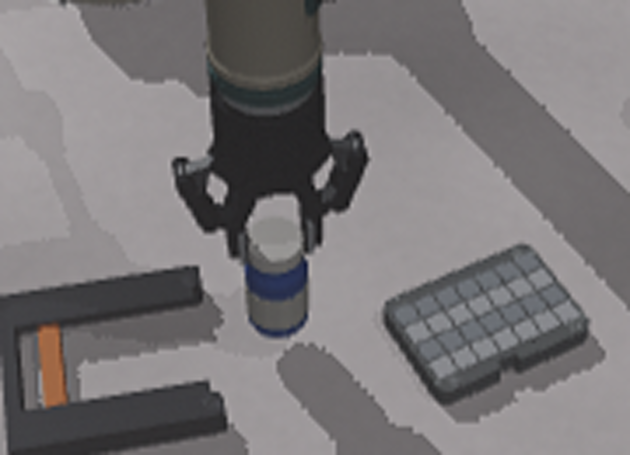

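The bottle hangs upright, held by its cap with the underside clear of the cart (base at about (277,330) in the crop). I'll carry it to about (0.38, 0.0).

```bash
python3 -m pendant '[{"jaw":-1,"tx":-3,"ty":1,"tz":1,"ax":0,"ay":0,"az":0},{"jaw":-1,"tx":-7,"ty":2.5,"tz":1,"ax":0,"ay":0,"az":0},{"jaw":-1,"tx":-11,"ty":4,"tz":1,"ax":0,"ay":0,"az":0},{"jaw":-1,"tx":-14.5,"ty":5.5,"tz":0,"ax":0,"ay":0,"az":0},{"jaw":-1,"tx":-16,"ty":5.5,"tz":0,"ax":0,"ay":0,"az":0},{"jaw":-1,"tx":-16,"ty":5.5,"tz":-1.2,"ax":0,"ay":0,"az":0},{"jaw":-1,"tx":-16,"ty":5.5,"tz":-2.2,"ax":0,"ay":0,"az":0},{"jaw":-1,"tx":-16,"ty":5.5,"tz":-2.7,"ax":0,"ay":0,"az":0},{"jaw":-1,"tx":-16,"ty":5.5,"tz":-2.9,"ax":0,"ay":0,"az":0},{"jaw":-1,"tx":-16,"ty":5.5,"tz":-2.9,"ax":0,"ay":0,"az":0}]'
```

```text
clock: 4.78
position: [0.3786, 0.0, 0.0486]
ee_rot: [0.0, 0.993, -0.119, 0.001]
contact_force: [-2.7, -0.3, 7.1]
width: 0.0421
gripper_force: 31.5
```

The bottle is on the cart at about 7 N. Releasing and going up.

```bash
python3 -m pendant '[{"jaw":0.4,"tx":0,"ty":0,"tz":0.1,"ax":0,"ay":0,"az":0},{"jaw":1,"tx":0,"ty":0,"tz":0.1,"ax":0,"ay":0,"az":0},{"jaw":1,"tx":0,"ty":0,"tz":0.1,"ax":0,"ay":0,"az":0},{"jaw":1,"tx":0,"ty":0,"tz":0.1,"ax":0,"ay":0,"az":0},{"jaw":1,"tx":0,"ty":0,"tz":3,"ax":0,"ay":0,"az":0},{"jaw":1,"tx":0,"ty":0,"tz":7,"ax":0,"ay":0,"az":0},{"jaw":1,"tx":0,"ty":0,"tz":11,"ax":0,"ay":0,"az":0},{"jaw":1,"tx":0,"ty":0,"tz":11,"ax":0,"ay":0,"az":0}]'
```

```text
clock: 5.78
position: [0.3797, 0.0001, 0.1607]
ee_rot: [0.0, 0.993, -0.119, 0.004]
contact_force: [0.1, -0.1, -0.6]
width: 0.0854
gripper_force: 0.0
```

Now over to the organizer's +x-world side, with the jaws about half open so that two fingertips make a straight pusher parallel to the slot.

```bash
python3 -m pendant '[{"jaw":0.2,"tx":5,"ty":1.2,"tz":0,"ax":0,"ay":0,"az":0},{"jaw":0.2,"tx":11,"ty":2.5,"tz":0,"ax":0,"ay":0,"az":0},{"jaw":0.2,"tx":17,"ty":3.9,"tz":0,"ax":0,"ay":0,"az":0},{"jaw":0.2,"tx":23,"ty":5.2,"tz":-2,"ax":0,"ay":0,"az":0},{"jaw":0.2,"tx":28,"ty":6.4,"tz":-4,"ax":0,"ay":0,"az":0},{"jaw":0.2,"tx":31.7,"ty":7.2,"tz":-6,"ax":0,"ay":0,"az":0},{"jaw":0.2,"tx":31.7,"ty":7.2,"tz":-9,"ax":0,"ay":0,"az":0},{"jaw":0.2,"tx":31.7,"ty":7.2,"tz":-12,"ax":0,"ay":0,"az":0},{"jaw":0.2,"tx":31.7,"ty":7.2,"tz":-14,"ax":0,"ay":0,"az":0},{"jaw":0.2,"tx":31.7,"ty":7.2,"tz":-14,"ax":0,"ay":0,"az":0}]'
```

```text
clock: 7.02
position: [0.6915, 0.0725, 0.0144]
ee_rot: [0.0, 0.993, -0.119, -0.004]
contact_force: [0.6, -0.4, -0.3]
width: 0.0512
gripper_force: 0.0
```

```bash
python3 -m pendant '[{"jaw":0.2,"tx":0,"ty":0,"tz":-0.6,"ax":0,"ay":0,"az":0},{"jaw":0.2,"tx":0,"ty":0,"tz":-1.2,"ax":0,"ay":0,"az":0},{"jaw":0.2,"tx":0,"ty":0,"tz":-1.6,"ax":0,"ay":0,"az":0},{"jaw":0.2,"tx":0,"ty":0,"tz":-1.6,"ax":0,"ay":0,"az":0}]'
```

```text
clock: 7.52
position: [0.6941, 0.0725, 0.002]
ee_rot: [0.0, 0.993, -0.119, -0.0]
contact_force: [1.1, 0.4, -0.4]
width: 0.0513
gripper_force: 0.0
```

```bash
python3 -m pendant '[{"jaw":0.2,"tx":-0.5,"ty":0.13,"tz":0,"ax":0,"ay":0,"az":0},{"jaw":0.2,"tx":-1,"ty":0.25,"tz":0,"ax":0,"ay":0,"az":0},{"jaw":0.2,"tx":-1.5,"ty":0.38,"tz":0,"ax":0,"ay":0,"az":0},{"jaw":0.2,"tx":-2,"ty":0.5,"tz":0,"ax":0,"ay":0,"az":0},{"jaw":0.2,"tx":-2.5,"ty":0.63,"tz":0,"ax":0,"ay":0,"az":0},{"jaw":0.2,"tx":-3,"ty":0.75,"tz":0,"ax":0,"ay":0,"az":0},{"jaw":0.2,"tx":-3.5,"ty":0.88,"tz":0,"ax":0,"ay":0,"az":0},{"jaw":0.2,"tx":-4,"ty":1,"tz":0,"ax":0,"ay":0,"az":0},{"jaw":0.2,"tx":-4.5,"ty":1.13,"tz":0,"ax":0,"ay":0,"az":0},{"jaw":0.2,"tx":-4.9,"ty":1.25,"tz":0,"ax":0,"ay":0,"az":0}]'
cat >> h.py <<'E'
def org(clip=True):
    t=manip.get_image("top");D=t["depth"];v,u=np.mgrid[:400,:640]
    c=np.stack([(u-t["cx"])/t["fx"]*D,(v-t["cy"])/t["fy"]*D,D],-1)@t["pose"][:3,:3].T+t["pose"][:3,3]
    pickle.dump((t,c),open("last.pkl","wb"))
    m=((c[...,2]>.010)&(c[...,2]<.035)&(c[...,1]>-.06)&(c[...,1]<.25)&(c[...,0]>.45)&(c[...,0]<.75)).astype(np.uint8)
    n,L,st,_=cv2.connectedComponentsWithStats(m)
    k=1+np.argmax(st[1:,4]);q=c[L==k]
    r=cv2.minAreaRect((q[:,:2]*1000).astype(np.float32))
    o=(np.array(r[0])/1000-[.5305,-.1082])
    s=manip.get_state()["position"]-[.5305,-.1082,0]
    print(len(q),r,"org out,lat",o@[.2397,.9708],o@[.9708,-.2397],"tool",s[:2]@[.2397,.9708],s[:2]@[.9708,-.2397],s[2])
E
python3 -c "from h import *;org()"
```

```text
clock: 8.78
position: [0.6449, 0.0851, 0.002]
ee_rot: [0.0, 0.993, -0.119, -0.0]
contact_force: [0.6, 0.1, -0.1]
width: 0.0513
gripper_force: 0.0
687 ((623.3521728515625, 108.25117492675781), (50.82700729370117, 122.98562622070312), 1.2373428344726562) org out,lat 0.232387466451416 0.03825754277435309 tool 0.21512922796448186 0.06397082737564969 0.0020009932864552896
```

Run:
```python
from h import *
t=pickle.load(open("last.pkl","rb"))[0]["pixels"][140:260,260:420];s=manip.get_image("scene");pickle.dump(s,open("s2.pkl","wb"));s=s["pixels"][150:270,300:460]
cv2.imwrite("pics/p1.png",np.hstack([cv2.resize(x,None,fx=2.5,fy=2.5,interpolation=cv2.INTER_CUBIC) for x in(t,s)]))
```

```text
(no output)
```

View pics/p1.png

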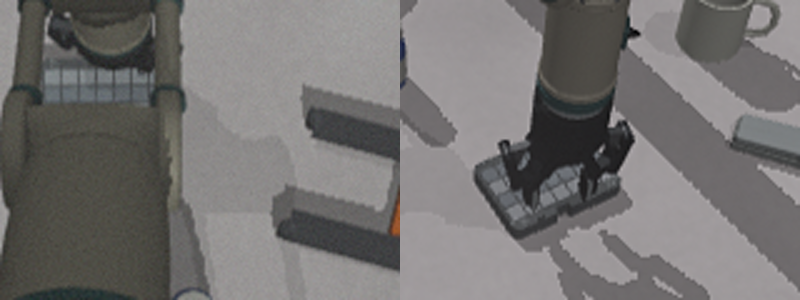

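Run:
```python
from h import *
np.set_printoptions(precision=4,suppress=True)
s=load("s2");D=s["depth"];v,u=np.mgrid[:400,:640]
c=np.stack([(u-s["cx"])/s["fx"]*D,(v-s["cy"])/s["fy"]*D,D],-1)@s["pose"][:3,:3].T+s["pose"][:3,3]
for p in((530,206),(585,195),(515,233),(567,211)):
    U,V=300+(p[0]-400)/2.5,150+p[1]/2.5; print(p,U,V,atz(s,U,V,.02),atz(s,U,V,.0))
# fingertip points: near tool position, z<.06, above slab
q=c.reshape(-1,3);rel=q[:,:2]-[.6449,.0851];a=rel@[.2397,.9708];l=rel@[.9708,-.2397]
m=(abs(l)<.02)&(abs(a)<.06)&(q[:,2]>.0)&(q[:,2]<.08)
for z0 in np.arange(0,.08,.005):
    k=m&(q[:,2]>=z0)&(q[:,2]<z0+.005); print(round(z0,3),k.sum(), a[k].min().round(3) if k.any() else'',a[k].max().round(3) if k.any() else'',l[k].max().round(3) if k.any() else '')
m=(q[:,2]>.012)&(q[:,2]<.026)&(abs(q[:,0]-.6)<.12)&(abs(q[:,1]-.1)<.12)
print(m.sum(),cv2.minAreaRect((q[m][:,:2]*1000).astype(np.float32)))
```

```text
(530, 206) 352.0 232.4 [0.6312 0.061  0.02  ] [0.6194 0.069  0.    ]
(585, 195) 374.0 228.0 [0.6442 0.1226 0.02  ] [0.6327 0.132  0.    ]
(515, 233) 346.0 243.2 [0.6553 0.0296 0.02  ] [0.644 0.037 0.   ]
(567, 211) 366.8 234.4 [0.6543 0.0941 0.02  ] [0.643  0.1028 0.    ]
0.0 151 -0.06 0.06 0.02
0.005 42 -0.058 0.058 0.018
0.01 42 -0.057 0.055 0.019
0.015 113 -0.06 0.057 0.019
0.02 204 -0.06 0.06 0.019
0.025 4 -0.045 0.007 0.009
0.03 1 0.026 0.026 -0.001
0.035 2 -0.032 0.025 0.007
0.04 14 -0.034 0.031 0.011
0.045 14 -0.039 0.036 0.01
0.05 13 -0.038 0.039 0.011
0.055 18 -0.039 0.035 0.013
0.06 18 -0.038 0.038 0.012
0.065 14 -0.039 0.03 0.011
0.07 11 -0.03 0.035 0.012
0.075 11 -0.043 0.044 0.013
758 ((601.77783203125, 98.06483459472656), (105.26875305175781, 142.05856323242188), 2.4539945125579834)
```

Reading the pictures together with the scene depth, the tips have passed over the lids and the organizer has not moved. The half-open fingertips stand higher than the TCP reading suggests. I'll back off and measure their real height.

```bash
python3 -m pendant '[{"jaw":0.2,"tx":1.2,"ty":-0.3,"tz":0,"ax":0,"ay":0,"az":0},{"jaw":0.2,"tx":2.5,"ty":-0.63,"tz":0,"ax":0,"ay":0,"az":0},{"jaw":0.2,"tx":4,"ty":-1,"tz":0,"ax":0,"ay":0,"az":0},{"jaw":0.2,"tx":5.5,"ty":-1.4,"tz":0,"ax":0,"ay":0,"az":0},{"jaw":0.2,"tx":6,"ty":-1.5,"tz":0,"ax":0,"ay":0,"az":0},{"jaw":0.2,"tx":6,"ty":-1.5,"tz":0,"ax":0,"ay":0,"az":0}]'
python3 - <<'E'
from h import *
s=manip.get_image("scene");st=manip.get_state();print(st["position"],st["width"])
p=s["pixels"][170:270,310:430]
cv2.imwrite("pics/p2.png",np.clip(cv2.resize(p,None,fx=5,fy=5,interpolation=cv2.INTER_CUBIC)*1.6,0,255).astype(np.uint8))
D=s["depth"];v,u=np.mgrid[:400,:640]
c=np.stack([(u-s["cx"])/s["fx"]*D,(v-s["cy"])/s["fy"]*D,D],-1)@s["pose"][:3,:3].T+s["pose"][:3,3]
q=c.reshape(-1,3);rel=q[:,:2]-st["position"][:2];a=rel@[.2397,.9708];l=rel@[.9708,-.2397]
for z0 in np.arange(.004,.08,.004):
    k=(abs(l)<.02)&(abs(a)<.05)&(q[:,2]>=z0)&(q[:,2]<z0+.004); print(round(z0,3),k.sum(), np.c_[a,l][k].round(3)[:6].tolist())
E
```

```text
clock: 9.62
position: [0.7055, 0.0698, 0.0016]
ee_rot: [0.0, 0.993, -0.12, -0.0]
contact_force: [-0.6, -0.2, -0.6]
width: 0.0513
gripper_force: 0.0
[0.70494868 0.07000653 0.00166552] 0.05091905413930759
0.004 8 [[0.014, -0.009], [0.025, -0.008], [-0.013, -0.013], [-0.029, -0.013], [-0.019, -0.001], [0.01, 0.005]]
0.008 0 []
0.012 0 []
0.016 0 []
0.02 0 []
0.024 0 []
0.028 0 []
0.032 0 []
0.036 5 [[0.025, -0.004], [0.025, 0.005], [0.029, 0.009], [-0.032, 0.006], [-0.033, 0.009]]
0.04 9 [[0.025, -0.007], [0.025, -0.005], [0.026, 0.001], [0.024, 0.005], [0.025, 0.011], [0.031, 0.012]]
0.044 16 [[0.026, -0.01], [0.026, -0.001], [0.026, -0.001], [0.037, 0.007], [0.039, 0.007], [0.037, 0.008]]
0.048 13 [[0.026, -0.011], [0.025, -0.002], [0.037, 0.006], [0.026, 0.007], [0.025, 0.008], [0.029, 0.011]]
0.052 8 [[0.026, -0.003], [0.026, 0.005], [0.038, 0.009], [0.032, 0.011], [0.027, 0.011], [-0.033, 0.007]]
0.056 16 [[0.027, -0.009], [0.025, -0.004], [0.026, 0.003], [0.025, 0.005], [0.036, 0.006], [0.038, 0.007]]
0.06 14 [[0.025, -0.005], [0.026, 0.002], [0.035, 0.007], [0.038, 0.007], [0.026, 0.011], [0.028, 0.011]]
0.064 14 [[0.026, -0.01], [0.026, -0.009], [0.025, 0.001], [0.026, 0.006], [0.026, 0.008], [0.025, 0.01]]
0.068 9 [[0.028, -0.01], [0.025, -0.001], [0.025, 0.002], [0.027, 0.003], [0.03, 0.01], [0.026, 0.012]]
0.072 11 [[0.025, -0.009], [0.026, -0.005], [0.026, -0.003], [0.027, 0.0], [0.025, 0.007], [0.028, 0.007]]
0.076 8 [[0.043, 0.008], [0.027, 0.008], [0.031, 0.011], [0.033, 0.013], [0.03, 0.014], [-0.043, 0.007]]
```

View pics/p2.png

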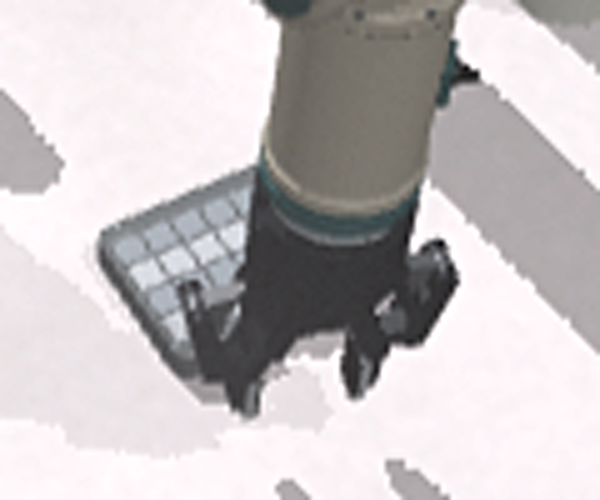

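The tips end at z ≈ 0.036 while the TCP reads 0.002, so they hang about 34 mm higher than reported. That matches the bottle being held by its cap. I'll go lower in small steps, watching the force.

```bash
python3 -m pendant '[{"jaw":0.2,"tx":0,"ty":0,"tz":-1,"ax":0,"ay":0,"az":0},{"jaw":0.2,"tx":0,"ty":0,"tz":-1.8,"ax":0,"ay":0,"az":0},{"jaw":0.2,"tx":0,"ty":0,"tz":-2.4,"ax":0,"ay":0,"az":0},{"jaw":0.2,"tx":0,"ty":0,"tz":-2.7,"ax":0,"ay":0,"az":0},{"jaw":0.2,"tx":0,"ty":0,"tz":-2.7,"ax":0,"ay":0,"az":0}]'
python3 - <<'E'
from h import *
s=manip.get_image("scene");st=manip.get_state();print(st["position"],st["contact_force"])
D=s["depth"];v,u=np.mgrid[:400,:640]
c=np.stack([(u-s["cx"])/s["fx"]*D,(v-s["cy"])/s["fy"]*D,D],-1)@s["pose"][:3,:3].T+s["pose"][:3,3]
q=c.reshape(-1,3);rel=q[:,:2]-st["position"][:2];a=rel@[.2397,.9708];l=rel@[.9708,-.2397]
for z0 in np.arange(.004,.04,.004):
    k=(abs(l)<.02)&(abs(a)<.05)&(q[:,2]>=z0)&(q[:,2]<z0+.004); print(round(z0,3),k.sum(), np.c_[a,l][k].round(3)[:5].tolist())
E
```

```text
clock: 10.3
position: [0.705, 0.07, -0.0253]
ee_rot: [0.0, 0.993, -0.119, -0.0]
contact_force: [-0.8, 0.8, -0.4]
width: 0.0508
gripper_force: 0.0
[ 0.7052977   0.0700569  -0.02498308] [-0.33961545 -1.27232031 -0.75017153]
0.004 12 [[0.019, -0.016], [0.012, -0.014], [0.0, -0.01], [0.012, -0.004], [0.025, 0.001]]
0.008 5 [[0.025, -0.003], [0.026, 0.003], [0.026, 0.005], [-0.032, 0.006], [-0.031, 0.01]]
0.012 7 [[0.025, -0.005], [0.026, 0.001], [0.032, 0.01], [0.026, 0.01], [0.029, 0.01]]
0.016 10 [[0.025, -0.006], [0.027, -0.003], [0.026, 0.0], [0.036, 0.005], [0.038, 0.007]]
0.02 13 [[0.025, -0.007], [0.037, 0.006], [0.026, 0.007], [-0.039, -0.003], [0.026, 0.009]]
0.024 14 [[0.025, -0.009], [0.025, -0.007], [0.026, -0.001], [0.037, 0.006], [-0.038, -0.007]]
0.028 11 [[0.027, -0.007], [0.025, -0.002], [0.025, 0.006], [0.032, 0.01], [0.026, 0.012]]
0.032 8 [[0.025, -0.002], [0.035, 0.007], [0.038, 0.007], [0.026, 0.011], [0.029, 0.012]]
0.036 19 [[0.026, -0.007], [0.025, -0.005], [0.025, 0.002], [0.025, 0.005], [0.035, 0.007]]
```

The tips are at about 8 mm, which is right. Pushing sideways now.

```bash
python3 -m pendant '[{"jaw":0.2,"tx":-1,"ty":0.25,"tz":0,"ax":0,"ay":0,"az":0},{"jaw":0.2,"tx":-2,"ty":0.5,"tz":0,"ax":0,"ay":0,"az":0},{"jaw":0.2,"tx":-2.5,"ty":0.62,"tz":0,"ax":0,"ay":0,"az":0},{"jaw":0.2,"tx":-3,"ty":0.74,"tz":0,"ax":0,"ay":0,"az":0},{"jaw":0.2,"tx":-3.5,"ty":0.86,"tz":0,"ax":0,"ay":0,"az":0},{"jaw":0.2,"tx":-4,"ty":0.98,"tz":0,"ax":0,"ay":0,"az":0},{"jaw":0.2,"tx":-4.5,"ty":1.1,"tz":0,"ax":0,"ay":0,"az":0},{"jaw":0.2,"tx":-5,"ty":1.23,"tz":0,"ax":0,"ay":0,"az":0},{"jaw":0.2,"tx":-5.4,"ty":1.33,"tz":0,"ax":0,"ay":0,"az":0},{"jaw":0.2,"tx":-5.8,"ty":1.43,"tz":0,"ax":0,"ay":0,"az":0}]'
python3 -m pendant '[{"jaw":0.2,"tx":-0.3,"ty":0.07,"tz":0,"ax":0,"ay":0,"az":0},{"jaw":0.2,"tx":-0.61,"ty":0.15,"tz":0,"ax":0,"ay":0,"az":0},{"jaw":0.2,"tx":-0.61,"ty":0.15,"tz":0,"ax":0,"ay":0,"az":0}]'
python3 -m pendant '[{"jaw":0.2,"tx":1,"ty":-0.25,"tz":0,"ax":0,"ay":0,"az":0},{"jaw":0.2,"tx":3,"ty":-0.75,"tz":2,"ax":0,"ay":0,"az":0},{"jaw":0.2,"tx":6,"ty":-1.5,"tz":7,"ax":0,"ay":0,"az":0},{"jaw":0.2,"tx":7,"ty":3,"tz":12,"ax":0,"ay":0,"az":10},{"jaw":0.2,"tx":7,"ty":8,"tz":13,"ax":0,"ay":0,"az":20},{"jaw":0.2,"tx":5,"ty":14,"tz":13,"ax":0,"ay":0,"az":30},{"jaw":0.2,"tx":3,"ty":18,"tz":13,"ax":0,"ay":0,"az":40},{"jaw":0.2,"tx":1,"ty":20,"tz":13,"ax":0,"ay":0,"az":50},{"jaw":0.2,"tx":0,"ty":20,"tz":13,"ax":0,"ay":0,"az":60},{"jaw":0.2,"tx":0,"ty":20,"tz":13,"ax":0,"ay":0,"az":70}]'
python3 -c "
from h import *;org();print(manip.get_state()['qpos'])"
```

```text
clock: 11.6
position: [0.6472, 0.0843, -0.0249]
ee_rot: [0.0, 0.993, -0.119, 0.0]
contact_force: [1.2, -0.4, 0.1]
width: 0.0513
gripper_force: 0.7
clock: 11.98
position: [0.6406, 0.086, -0.025]
ee_rot: [-0.0, 0.993, -0.12, -0.0]
contact_force: [0.0, -0.7, 0.6]
width: 0.051
gripper_force: 0.3
clock: 13.22
position: [0.6401, 0.2867, 0.1047]
ee_rot: [-0.0, 0.88, 0.475, -0.001]
contact_force: [0.5, -0.3, 0.8]
width: 0.0516
gripper_force: 0.0
1860 ((578.4815063476562, 113.76631927490234), (140.20391845703125, 101.12456512451172), 83.37320709228516) org out,lat 0.2269860698236084 -0.0066248803678893575 tool 0.4094813814387584 0.012324797610165708 0.10470388773864128
[3.21180487e-01 5.23288664e-01 1.34980908e+00 3.25663361e-04
 1.26956102e+00 8.99698498e-01]
```

The organizer turned halfway (7° still to go, lateral -6.6 mm). Pushing its rear with the finger line square to the slot will turn it the rest of the way. Moving behind it now.

```bash
python3 -m pendant '[{"jaw":0.2,"tx":-1,"ty":-2,"tz":0,"ax":0,"ay":0,"az":9},{"jaw":0.2,"tx":-3.5,"ty":-6.8,"tz":0,"ax":0,"ay":0,"az":19.4},{"jaw":0.2,"tx":-3.5,"ty":-6.8,"tz":-3,"ax":0,"ay":0,"az":19.4},{"jaw":0.2,"tx":-3.5,"ty":-6.8,"tz":-7,"ax":0,"ay":0,"az":19.4},{"jaw":0.2,"tx":-3.5,"ty":-6.8,"tz":-11,"ax":0,"ay":0,"az":19.4},{"jaw":0.2,"tx":-3.5,"ty":-6.8,"tz":-12.5,"ax":0,"ay":0,"az":19.4},{"jaw":0.2,"tx":-3.5,"ty":-6.8,"tz":-13,"ax":0,"ay":0,"az":19.4},{"jaw":0.2,"tx":-3.5,"ty":-6.8,"tz":-13,"ax":0,"ay":0,"az":19.4}]'
python3 -c "
from h import *;org()"
```

```text
clock: 14.28
position: [0.6071, 0.2181, -0.0241]
ee_rot: [0.0, 0.79, 0.613, 0.001]
contact_force: [0.0, -0.6, 0.4]
width: 0.0512
gripper_force: 0.0
1854 ((578.3707885742188, 113.84825134277344), (140.28286743164062, 100.7040786743164), 83.42640686035156) org out,lat 0.2270390704248047 -0.006752004299011204 tool 0.33530968961205376 -0.003596426996511609 -0.023680609987663512
```

```bash
python3 -m pendant '[{"jaw":0.2,"tx":-0.24,"ty":-0.97,"tz":0,"ax":0,"ay":0,"az":0.5},{"jaw":0.2,"tx":-0.43,"ty":-1.75,"tz":0,"ax":0,"ay":0,"az":0.5},{"jaw":0.2,"tx":-0.55,"ty":-2.23,"tz":0,"ax":0,"ay":0,"az":0.5},{"jaw":0.2,"tx":-0.67,"ty":-2.72,"tz":0,"ax":0,"ay":0,"az":0.5},{"jaw":0.2,"tx":-0.79,"ty":-3.2,"tz":0,"ax":0,"ay":0,"az":0.5},{"jaw":0.2,"tx":-0.91,"ty":-3.69,"tz":0,"ax":0,"ay":0,"az":0.5},{"jaw":0.2,"tx":-1.03,"ty":-4.17,"tz":0,"ax":0,"ay":0,"az":0.5},{"jaw":0.2,"tx":-1.15,"ty":-4.66,"tz":0,"ax":0,"ay":0,"az":0.5},{"jaw":0.2,"tx":-1.27,"ty":-5.15,"tz":0,"ax":0,"ay":0,"az":0.5},{"jaw":0.2,"tx":-1.39,"ty":-5.63,"tz":0,"ax":0,"ay":0,"az":0.5}]'
python3 -c "
from h import *;org()"
```

```text
clock: 15.58
position: [0.5918, 0.1614, -0.025]
ee_rot: [-0.0, 0.787, 0.617, -0.0]
contact_force: [-0.0, 3.1, 2.1]
width: 0.0512
gripper_force: 1.4
1366 ((559.7059326171875, 76.05476379394531), (119.677734375, 100.94175720214844), 76.47395324707031) org out,lat 0.18587518673950196 -0.015812747496643055 tool 0.2756344714951437 -0.005242100175975976 -0.025090680359146293
```

It is aligned (76.5° against 76.1°), but 16 mm off to the -y side. I'll recentre the fingers behind it and push diagonally.

```bash
python3 -m pendant '[{"jaw":0.2,"tx":0.24,"ty":0.97,"tz":0,"ax":0,"ay":0,"az":0},{"jaw":0.2,"tx":-0.83,"ty":1.23,"tz":0,"ax":0,"ay":0,"az":0},{"jaw":0.2,"tx":-0.83,"ty":1.23,"tz":0,"ax":0,"ay":0,"az":0},{"jaw":0.2,"tx":-1.0,"ty":0.5,"tz":0,"ax":0,"ay":0,"az":0},{"jaw":0.2,"tx":-1.07,"ty":0.2,"tz":0,"ax":0,"ay":0,"az":0},{"jaw":0.2,"tx":-1.14,"ty":-0.4,"tz":0,"ax":0,"ay":0,"az":0},{"jaw":0.2,"tx":-1.22,"ty":-1.2,"tz":0,"ax":0,"ay":0,"az":0},{"jaw":0.2,"tx":-1.3,"ty":-2,"tz":0,"ax":0,"ay":0,"az":0},{"jaw":0.2,"tx":-1.38,"ty":-2.8,"tz":0,"ax":0,"ay":0,"az":0},{"jaw":0.2,"tx":-1.46,"ty":-3.6,"tz":0,"ax":0,"ay":0,"az":0}]'
python3 -c "
from h import *;org()"
```

```text
clock: 16.88
position: [0.5776, 0.1249, -0.025]
ee_rot: [0.0, 0.787, 0.617, 0.0]
contact_force: [-1.0, 1.2, 0.0]
width: 0.0511
gripper_force: 0.6
1248 ((553.9132690429688, 31.041366577148438), (106.82077026367188, 100.87049865722656), 76.2361068725586) org out,lat 0.14078767926269534 -0.010646553981628362 tool 0.2365786595383768 -0.010097616696851032 -0.024966205381382188
```

```bash
python3 -m pendant '[{"jaw":0.2,"tx":-0.07,"ty":-0.72,"tz":0,"ax":0,"ay":0,"az":0},{"jaw":0.2,"tx":-0.14,"ty":-1.45,"tz":0,"ax":0,"ay":0,"az":0},{"jaw":0.2,"tx":-0.21,"ty":-2.17,"tz":0,"ax":0,"ay":0,"az":0},{"jaw":0.2,"tx":-0.28,"ty":-2.9,"tz":0,"ax":0,"ay":0,"az":0},{"jaw":0.2,"tx":-0.36,"ty":-3.62,"tz":0,"ax":0,"ay":0,"az":0},{"jaw":0.2,"tx":-0.43,"ty":-4.34,"tz":0,"ax":0,"ay":0,"az":0},{"jaw":0.2,"tx":-0.5,"ty":-5.07,"tz":0,"ax":0,"ay":0,"az":0},{"jaw":0.2,"tx":-0.57,"ty":-5.79,"tz":0,"ax":0,"ay":0,"az":0},{"jaw":0.2,"tx":-0.64,"ty":-6.4,"tz":0,"ax":0,"ay":0,"az":0},{"jaw":0.2,"tx":-0.64,"ty":-6.4,"tz":0,"ax":0,"ay":0,"az":0}]'
python3 - <<'E'
from h import *
import re
s=open("h.py").read().replace("c[...,1]>-.06","c[...,1]>-.085");open("h.py","w").write(s)
E
python3 - <<'E'
from h import *
org()
t,c=pickle.load(open("last.pkl","rb"))
cv2.imwrite("pics/p3.png",np.clip(cv2.resize(t["pixels"][160:260,310:450],None,fx=5,fy=5,interpolation=cv2.INTER_CUBIC)*1.5,0,255).astype(np.uint8))
E
```

```text
clock: 18.18
position: [0.571, 0.0607, -0.025]
ee_rot: [0.0, 0.787, 0.617, -0.0]
contact_force: [0.4, 0.7, 0.2]
width: 0.051
gripper_force: 0.0
921 ((544.7463989257812, -49.50543212890625), (70.97215270996094, 113.22549438476562), 89.99655151367188) org out,lat 0.06039554831176759 -0.00023868384155270768 tool 0.17391498606416586 -0.001202845705045967 -0.02506219653432222
```

View pics/p3.png

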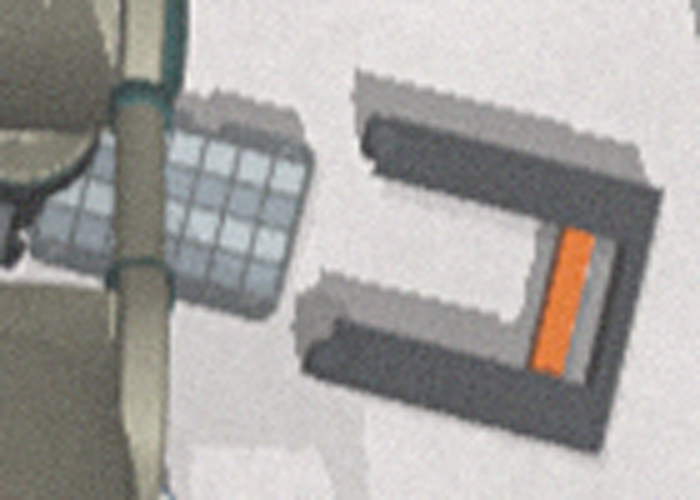

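The organizer stands in line just before the mouth: its front edge runs from about (312,150) to (270,315), and the mouth tips are at (370,140) and (310,360). Next, its lateral offset and angle measured in the slot frame.

```bash
cat >> h.py <<'E'
def org2(new=True):
    if new: org()
    t,c=pickle.load(open("last.pkl","rb"));q=c.reshape(-1,3);r=q[:,:2]-[.5305,-.1082]
    o=r@[.2397,.9708];l=r@[.9708,-.2397];z=q[:,2]
    m=(z>.014)&(z<.0245)&(o>-.03)&(o<.2)&(abs(l)<.09)
    for a in np.arange(.0,.16,.012):
        k=m&(o>a)&(o<a+.012)
        if k.sum()>8: print(round(a,3),k.sum(),"lat",l[k].min().round(4),l[k].max().round(4))
    k=m&(o>.006)&(abs(l)<.035)
    for b in np.arange(-.03,.03,.015):
        j=k&(l>b)&(l<b+.015); print("front at lat",round(b,3),o[j].min().round(4) if j.any() else None)
    k=(z>.02)&(z<.035)&(o>-.16)&(o<.03)&(abs(l)<.09)
    for a in np.arange(-.16,.0,.02):
        j=k&(o>a)&(o<a+.02);print("holder",round(a,3),l[j].min().round(4),l[j].max().round(4), "inner",l[j&(l<0)].max().round(4),l[j&(l>0)].min().round(4))
E
python3 -c "
from h import *
org2(False)"
```

```text
0.012 10 lat -0.0327 0.0321
0.024 148 lat -0.0509 0.0474
0.036 154 lat -0.0513 0.048
0.048 156 lat -0.0519 0.048
0.06 155 lat -0.0513 0.0481
0.072 143 lat -0.0503 0.0478
0.084 105 lat -0.0359 0.0466
0.096 45 lat 0.0003 0.0477
0.108 13 lat -0.0503 -0.0285
0.12 79 lat -0.0515 0.017
0.132 106 lat -0.0517 0.0248
0.144 61 lat -0.0515 -0.0068
0.156 25 lat -0.0499 -0.019
front at lat -0.03 0.0235
front at lat -0.015 0.0229
front at lat 0.0 0.0232
front at lat 0.015 0.0234
holder -0.16 -0.0736 0.0729 inner -0.0012 0.0003
holder -0.14 -0.0735 0.0732 inner -0.0008 0.0006
holder -0.12 -0.0736 0.0733 inner -0.0 0.0055
holder -0.1 -0.0732 0.0737 inner -0.0399 0.0395
holder -0.08 -0.0742 0.0733 inner -0.0399 0.0399
holder -0.06 -0.0736 0.0738 inner -0.0407 0.0398
holder -0.04 -0.0737 0.0739 inner -0.0402 0.0397
holder -0.02 -0.0734 0.0737 inner -0.0407 0.0398
```

Centred to 1.5 mm, square, front 23 mm from the mouth. Pushing in.

```bash
python3 -m pendant '[{"jaw":0.2,"tx":-0.1,"ty":-0.55,"tz":0,"ax":0,"ay":0,"az":0},{"jaw":0.2,"tx":-0.19,"ty":-1.1,"tz":0,"ax":0,"ay":0,"az":0},{"jaw":0.2,"tx":-0.29,"ty":-1.65,"tz":0,"ax":0,"ay":0,"az":0},{"jaw":0.2,"tx":-0.38,"ty":-2.17,"tz":0,"ax":0,"ay":0,"az":0},{"jaw":0.2,"tx":-0.5,"ty":-2.65,"tz":0,"ax":0,"ay":0,"az":0},{"jaw":0.2,"tx":-0.62,"ty":-3.14,"tz":0,"ax":0,"ay":0,"az":0},{"jaw":0.2,"tx":-0.74,"ty":-3.62,"tz":0,"ax":0,"ay":0,"az":0},{"jaw":0.2,"tx":-0.86,"ty":-4.11,"tz":0,"ax":0,"ay":0,"az":0},{"jaw":0.2,"tx":-0.98,"ty":-4.6,"tz":0,"ax":0,"ay":0,"az":0},{"jaw":0.2,"tx":-0.98,"ty":-4.6,"tz":0,"ax":0,"ay":0,"az":0}]'
python3 -c "
from h import *
org2()" | grep -v holder
```

```text
clock: 19.48
position: [0.5613, 0.015, -0.0249]
ee_rot: [0.0, 0.787, 0.617, -0.0]
contact_force: [-0.8, -0.0, -0.6]
width: 0.0512
gripper_force: 0.0
420 ((534.3330688476562, -16.356687545776367), (60.30972671508789, 76.57852935791016), 88.03886413574219) org out,lat 0.09008027433334352 -0.01829369875797264 tool 0.12714620333435045 0.0004544733849177196 -0.024889359816887863
0.0 153 lat -0.068 0.0652
0.012 152 lat -0.05 0.0495
0.024 94 lat -0.0386 0.0495
0.036 11 lat 0.017 0.0432
0.048 18 lat -0.0501 -0.023
0.06 91 lat -0.05 0.0189
0.072 108 lat -0.0499 0.0246
0.084 92 lat -0.0502 0.0187
0.096 56 lat -0.0505 -0.0104
0.108 25 lat -0.0499 -0.0196
front at lat -0.03 0.0063
front at lat -0.015 0.0062
front at lat 0.0 0.0066
front at lat 0.015 0.006
```

```bash
python3 -m pendant '[{"jaw":0.2,"tx":-0.1,"ty":-0.39,"tz":0,"ax":0,"ay":0,"az":0},{"jaw":0.2,"tx":-0.19,"ty":-0.78,"tz":0,"ax":0,"ay":0,"az":0},{"jaw":0.2,"tx":-0.29,"ty":-1.16,"tz":0,"ax":0,"ay":0,"az":0},{"jaw":0.2,"tx":-0.38,"ty":-1.55,"tz":0,"ax":0,"ay":0,"az":0},{"jaw":0.2,"tx":-0.48,"ty":-1.94,"tz":0,"ax":0,"ay":0,"az":0},{"jaw":0.2,"tx":-0.58,"ty":-2.33,"tz":0,"ax":0,"ay":0,"az":0},{"jaw":0.2,"tx":-0.67,"ty":-2.72,"tz":0,"ax":0,"ay":0,"az":0},{"jaw":0.2,"tx":-0.77,"ty":-3.11,"tz":0,"ax":0,"ay":0,"az":0},{"jaw":0.2,"tx":-0.86,"ty":-3.49,"tz":0,"ax":0,"ay":0,"az":0},{"jaw":0.2,"tx":-0.96,"ty":-3.88,"tz":0,"ax":0,"ay":0,"az":0}]'
python3 -m pendant '[{"jaw":0.2,"tx":-0.1,"ty":-0.39,"tz":0,"ax":0,"ay":0,"az":0},{"jaw":0.2,"tx":-0.19,"ty":-0.78,"tz":0,"ax":0,"ay":0,"az":0},{"jaw":0.2,"tx":-0.29,"ty":-1.16,"tz":0,"ax":0,"ay":0,"az":0},{"jaw":0.2,"tx":-0.38,"ty":-1.55,"tz":0,"ax":0,"ay":0,"az":0},{"jaw":0.2,"tx":-0.48,"ty":-1.94,"tz":0,"ax":0,"ay":0,"az":0}]'
python3 -c "
from h import *
org2()" | grep -v holder
```

```text
clock: 20.78
position: [0.5516, -0.0222, -0.0249]
ee_rot: [-0.001, 0.788, 0.616, 0.001]
contact_force: [1.8, 5.7, 1.3]
width: 0.0508
gripper_force: 3.0
clock: 21.4
position: [0.5467, -0.0417, -0.0249]
ee_rot: [-0.001, 0.787, 0.616, 0.0]
contact_force: [0.1, 6.0, 3.1]
width: 0.0513
gripper_force: 2.8
191 ((510.8625183105469, -63.558860778808594), (41.690513610839844, 49.26275634765625), 87.04706573486328) org out,lat 0.03863051359497071 -0.029764548295440667 tool 0.06786636639329324 -0.00021179511168365785 -0.024948019980767372
0.0 98 lat -0.0513 0.013
0.012 100 lat -0.0514 0.0121
0.024 74 lat -0.0508 0.0006
0.036 52 lat -0.0511 -0.0176
0.048 20 lat -0.0482 -0.0228
front at lat -0.03 0.0061
front at lat -0.015 0.006
front at lat 0.0 0.0064
front at lat 0.015 NoneTraceback (most recent call last):
  File "<string>", line 3, in <module>
    org2()
    ~~~~^^
  File "h.py", line 38, in org2
    j=k&(o>a)&(o<a+.02);print("holder",round(a,3),l[j].min().round(4),l[j].max().round(4), "inner",l[j&(l<0)].max().round(4),l[j&(l>0)].min().round(4))
                                                                                                                             ~~~~~~~~~~~~~~^^
    return umr_minimum(a, axis, None, out, keepdims, initial, where)
ValueError: zero-size array to reduction operation minimum which has no identity
```

Over the roller at about 6 N, roughly 34 mm to go. Slowing down.

```bash
python3 -m pendant '[{"jaw":0.2,"tx":-0.07,"ty":-0.29,"tz":0,"ax":0,"ay":0,"az":0},{"jaw":0.2,"tx":-0.14,"ty":-0.58,"tz":0,"ax":0,"ay":0,"az":0},{"jaw":0.2,"tx":-0.22,"ty":-0.87,"tz":0,"ax":0,"ay":0,"az":0},{"jaw":0.2,"tx":-0.29,"ty":-1.16,"tz":0,"ax":0,"ay":0,"az":0},{"jaw":0.2,"tx":-0.36,"ty":-1.46,"tz":0,"ax":0,"ay":0,"az":0},{"jaw":0.2,"tx":-0.43,"ty":-1.75,"tz":0,"ax":0,"ay":0,"az":0},{"jaw":0.2,"tx":-0.48,"ty":-1.94,"tz":0,"ax":0,"ay":0,"az":0}]'
python3 -m pendant '[{"jaw":0.2,"tx":-0.04,"ty":-0.15,"tz":0,"ax":0,"ay":0,"az":0},{"jaw":0.2,"tx":-0.07,"ty":-0.29,"tz":0,"ax":0,"ay":0,"az":0},{"jaw":0.2,"tx":-0.11,"ty":-0.44,"tz":0,"ax":0,"ay":0,"az":0},{"jaw":0.2,"tx":-0.14,"ty":-0.58,"tz":0,"ax":0,"ay":0,"az":0}]'
python3 -c "
from h import *
s=manip.get_state();p=s['position'][:2]-[.5305,-.1082];f=s['contact_force'];print(p@[.2397,.9708],p@[.9708,-.2397],f)"
```

```text
clock: 22.32
position: [0.5415, -0.0612, -0.025]
ee_rot: [-0.001, 0.787, 0.617, 0.0]
contact_force: [-0.1, 5.7, 3.2]
width: 0.0511
gripper_force: 2.8
clock: 22.82
position: [0.54, -0.0669, -0.025]
ee_rot: [-0.001, 0.787, 0.617, -0.0]
contact_force: [-0.8, 6.1, 3.8]
width: 0.0512
gripper_force: 2.6
0.0423486441963797 -0.0006388956700235249 [-0.75886769  6.09509833  3.80301822]
```

About 9 mm left by eye. Going on in 1 mm rows with short calls.

```bash
python3 -m pendant '[{"jaw":0.2,"tx":-0.02,"ty":-0.1,"tz":0,"ax":0,"ay":0,"az":0},{"jaw":0.2,"tx":-0.05,"ty":-0.2,"tz":0,"ax":0,"ay":0,"az":0},{"jaw":0.2,"tx":-0.07,"ty":-0.3,"tz":0,"ax":0,"ay":0,"az":0},{"jaw":0.2,"tx":-0.1,"ty":-0.4,"tz":0,"ax":0,"ay":0,"az":0},{"jaw":0.2,"tx":-0.12,"ty":-0.49,"tz":0,"ax":0,"ay":0,"az":0}]'
python3 -m pendant '[{"jaw":0.2,"tx":-0.02,"ty":-0.1,"tz":0,"ax":0,"ay":0,"az":0},{"jaw":0.2,"tx":-0.05,"ty":-0.2,"tz":0,"ax":0,"ay":0,"az":0}]'
```

```text
clock: 23.45
position: [0.5401, -0.0737, -0.025]
ee_rot: [0.001, 0.787, 0.617, -0.0]
contact_force: [1.4, 1.3, 1.0]
width: 0.0511
gripper_force: 0.6
clock: 23.7
position: [0.5389, -0.0746, -0.025]
ee_rot: [-0.0, 0.787, 0.617, -0.0]
contact_force: [0.9, 1.9, 1.6]
width: 0.0512
gripper_force: 1.5
```

```bash
python3 -m pendant '[{"jaw":0.2,"tx":-0.02,"ty":-0.1,"tz":0,"ax":0,"ay":0,"az":0},{"jaw":0.2,"tx":-0.02,"ty":-0.1,"tz":0,"ax":0,"ay":0,"az":0}]'
```

```text
clock: 23.95
position: [0.5383, -0.075, -0.0251]
ee_rot: [-0.001, 0.787, 0.617, -0.0]
contact_force: [-0.2, 5.5, 2.8]
width: 0.0512
gripper_force: 2.5
```

The force dropped to 1 N as the roller found the notch, and is now rising again. Keep pressing until a firm stop.

```bash
python3 -m pendant '[{"jaw":0.2,"tx":-0.02,"ty":-0.1,"tz":0,"ax":0,"ay":0,"az":0},{"jaw":0.2,"tx":-0.02,"ty":-0.1,"tz":0,"ax":0,"ay":0,"az":0}]';python3 -m pendant '[{"jaw":0.2,"tx":-0.02,"ty":-0.1,"tz":0,"ax":0,"ay":0,"az":0},{"jaw":0.2,"tx":-0.02,"ty":-0.1,"tz":0,"ax":0,"ay":0,"az":0}]'
```

```text
clock: 24.2
position: [0.5381, -0.0751, -0.0251]
ee_rot: [-0.001, 0.787, 0.616, 0.0]
contact_force: [0.4, 8.3, 2.0]
width: 0.0512
gripper_force: 3.9
clock: 24.45
position: [0.5381, -0.0751, -0.0251]
ee_rot: [-0.002, 0.788, 0.616, 0.001]
contact_force: [1.7, 10.7, 3.1]
width: 0.0512
gripper_force: 5.5
```

The position holds at y = -0.0751 while the force climbs: that is the stop. A steady push to about 25 N will confirm it is home.

```bash
python3 -m pendant '[{"jaw":0.2,"tx":-0.04,"ty":-0.15,"tz":0,"ax":0,"ay":0,"az":0},{"jaw":0.2,"tx":-0.07,"ty":-0.3,"tz":0,"ax":0,"ay":0,"az":0},{"jaw":0.2,"tx":-0.1,"ty":-0.4,"tz":0,"ax":0,"ay":0,"az":0},{"jaw":0.2,"tx":-0.12,"ty":-0.5,"tz":0,"ax":0,"ay":0,"az":0},{"jaw":0.2,"tx":-0.12,"ty":-0.5,"tz":0,"ax":0,"ay":0,"az":0}]'
python3 -m pendant '[{"jaw":0.2,"tx":0.12,"ty":0.5,"tz":0,"ax":0,"ay":0,"az":0},{"jaw":0.2,"tx":0.3,"ty":1.2,"tz":0,"ax":0,"ay":0,"az":0},{"jaw":0.2,"tx":0.6,"ty":2.5,"tz":0,"ax":0,"ay":0,"az":0},{"jaw":0.2,"tx":1.2,"ty":5,"tz":1,"ax":0,"ay":0,"az":0},{"jaw":0.2,"tx":1.8,"ty":8,"tz":6,"ax":0,"ay":0,"az":0},{"jaw":0.2,"tx":2,"ty":13,"tz":11,"ax":0,"ay":0,"az":0},{"jaw":0.2,"tx":2.5,"ty":18,"tz":15,"ax":0,"ay":0,"az":0},{"jaw":0.2,"tx":3,"ty":24,"tz":17,"ax":0,"ay":0,"az":0},{"jaw":0.2,"tx":3,"ty":29,"tz":17,"ax":0,"ay":0,"az":0},{"jaw":0.2,"tx":3,"ty":30,"tz":17,"ax":0,"ay":0,"az":0}]'
python3 - <<'E'
from h import *
org2()
t,c=pickle.load(open("last.pkl","rb"));s=manip.get_image("scene")["pixels"]
f=lambda x:cv2.resize(x,(400,300),interpolation=cv2.INTER_CUBIC)
cv2.imwrite("pics/p4.png",np.clip(np.vstack([np.hstack([f(t["pixels"][160:262,330:466]),f(s[185:275,205:325])]),np.hstack([f(t["pixels"][100:400,100:500]),f(s)])])*1.3,0,255).astype(np.uint8))
E
```

```text
clock: 25.08
position: [0.5379, -0.075, -0.025]
ee_rot: [-0.004, 0.788, 0.615, 0.004]
contact_force: [5.4, 27.9, 3.8]
width: 0.0514
gripper_force: 14.0
clock: 26.32
position: [0.5675, 0.2209, 0.1456]
ee_rot: [0.0, 0.786, 0.619, 0.001]
contact_force: [0.1, -0.0, -0.0]
width: 0.0512
gripper_force: 0.0
40 ((506.01092529296875, -79.24003601074219), (41.29654312133789, 7.98804235458374), 0.1341295689344406) org out,lat 0.02224430183349611 -0.030715697093811 tool 0.32757727958287214 -0.0430867652992581 0.1449721507455965
0.0 153 lat -0.0683 0.0498
0.012 148 lat -0.0499 0.0487
front at lat -0.03 0.0069
front at lat -0.015 0.0062
front at lat 0.0 0.0064
front at lat 0.015 0.0061
holder -0.16 -0.0737 0.0738 inner -0.0001 0.0008
holder -0.14 -0.0736 0.0737 inner -0.0006 0.0001
holder -0.12 -0.0738 0.0737 inner -0.0012 0.0003
holder -0.1 -0.0738 0.0734 inner -0.0 0.0002
holder -0.08 -0.0736 0.0724 inner -0.0006 0.0006
holder -0.06 -0.0733 0.0732 inner -0.0003 0.0
holder -0.04 -0.0736 0.0735 inner -0.0011 0.0005
holder -0.02 -0.0734 0.0731 inner -0.0007 0.0007
```

View pics/p4.png

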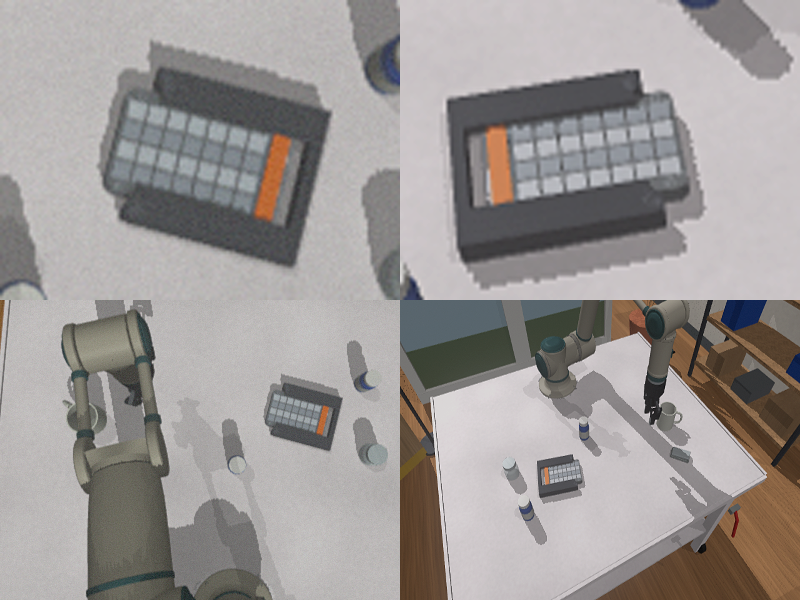

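The organizer's front edge touches the orange stop with no gap (270,175 in the top crop), its rear sticks out about 23 mm, and it is square in the slot. The bottle stands upright at (237,465) in the lower-left view. The bystanders are where they were and the arm touches nothing. Handing in.

```bash
python3 -c "
from rig import manip;print(manip.sign_off())"
```

```text
the job is handed in; nothing more can be done
None
```

The blue bottle stands upright clear of the slot, and the organizer is against the orange end stop, confirmed with a steady 28 N push; the push force dropped to about 1 N just before the stop, so I take the catch to have dropped into its notch, and I handed the job in at about 26 s with nothing touching the robot.

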